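# Stack washed spot plates in the plate dryer with separator sheets

### The arm

A 6-joint arm with a two-finger parallel gripper is mounted at the origin on a cart in front of the work surface, level with it; the furniture and walls round the work are solid. World frame = base frame: x ahead of the robot, y to its left, z up, the work surface at z = 0. Lengths are in m, angles in rad, forces in N, time in s.
With the tool pointing down it reaches from about 0.2 to 0.875 m from the base axis. Payload 3.4 kg.
Tool frame: the origin (TCP) lies between the finger pads; the fingertips stand 25 mm ahead of it and the grasp point (between the pads) lies 6 mm ahead of it (r.nose_length is the z of the fingertips in the tool frame, in m); z points along the fingers, y is the line along which they close (so a half turn about z gives the same grasp; the last joint's range is limited). The gripper opens to 94 mm and grips with 3 to 60 N. Pads are 16 mm wide; open, the fingers measure 119 mm over their backs; the gripper's body (75 mm by 177 mm) begins 78 mm behind the grasp point.
Start: joints at [-1.328, 0.276, 1.505, -0, 1.361, -0.121], TCP at [0.205, -0.537, 0.23] pointing down, gripper open.
Joint ranges: [-2.89, 2.89], [-0.75, 2.08], [0.22, 2.7], [-1.18, 4.32], [0.11, 2.71], [-2.7, 2.7]. Speed limits (rad/s): [2.57, 2.57, 3.14, 3.14, 3.14, 3.14].

### API

Orientations are given as a unit quaternion [w, x, y, z].
In Python, from plant import r, gripper_to, inverse_kinematics, vision, models, telemetry gives the robot as it stands. Calls block until the motion is done:
- r.move_to(position, orientation): joint-space move of the TCP to a pose.
- r.move_l(position, rot=None, vel=0.15, guard=None): straight line of the TCP; rot=None keeps the orientation; vel is the mean speed in m/s. With guard (N) it stops when the force on the tool has changed by that much, and returns True; else False.
- r.movej(angles): joint-space move.
- gripper_to(opening, f_grip=None): finger opening in m; f_grip is the grip in N (None keeps the last); returns when the fingers have stopped.
- r.hold(seconds).
- inverse_kinematics(position, orientation): joint angles nearest the present ones, or None.
- vision.snapshot(name): name is "scene" or "top"; returns the picture (420x560x3 uint8, red, green, blue); there is no depth.
- vision.get_calibration(name): a dict with "fx", "fy", "cx", "cy" (pixels), "D" ([k1, k2, p1, p2, k3] as OpenCV has them; the pictures are not rectified), "position" and "orientation" of the camera in the world. Camera axes: x right, y down, z forward; pixel columns grow to the right and rows downward; lengths in m; the calibration is good to about 2 mm. A picture is of the moment at which its call begins. get_calibration takes no time and is no camera call.
A pose or a line that the arm cannot do raises r.PlanningError and nothing moves.
- r.sign_off(): hands the job in; it is judged then, once.
Trained networks look in the newest picture that a camera, given by its name, has taken for a name from the list of things; names that differ only in an ending like _2 or _b are one class to them, and where a whole thing is asked for, a point or a joint stands for the part that bears it (a point fixed in the world has none). Each returns a list of dicts, best first, with "score" (0 to 1); they miss things now and then, are a little off and sometimes report something else, mostly with a low value. They report only what shows in the picture. A call takes as long as a camera call. They do not tell look-alikes from the thing itself.
- models.boxes_of(thing, camera): "at" ([x, y, z] in m, in world coordinates, good to about 4 mm: the middle of the surface that is visible of it).
- models.regions_of(thing, camera): "pixels" (420x560 bool, what is visible of it).
- models.mark_of(thing, camera): "at" ([x, y, z] in m, in world coordinates, good to about 4 mm: a listed point, or the origin of a listed thing).
Readings, each from a call of its own:
- telemetry.current_t(): time.
- telemetry.current_joints(): joint angles.
- telemetry.current_dq(): joint speeds.
- telemetry.current_joint_efforts(): joint torques, N m.
- telemetry.current_ee_pos(): TCP position.
- telemetry.current_tool_rot(): TCP orientation.
- telemetry.current_wrist_force(): force on the tool from outside, world axes, zero at the start.
- telemetry.current_torque(): the same for the moment, N m.
- telemetry.current_opening(): finger opening in m.
- telemetry.current_finger_force(): force on a finger pad.
Only numpy, scipy, OpenCV 4.12 (cv2) and the standard library are available. Lean on these libraries where they do the work, as an engineer would, in place of code of your own. Each camera call takes 0.05 s, during which the arm holds its last target. There are 200 camera calls.

### The job

Load the bench plate dryer: stack all the washed porcelain spot plates flat between its four corner guides, with exactly one perforated separator sheet between each plate and the next and none under the bottom plate or over the top one, a spare sheet staying on the worktop. Then lay the handled cover on the top plate, and only after that set the timer dial to 20 minutes, which is the fourth click clockwise from off (five minutes a click). Leave the beaker and the wash bottle where they stand.

Things in the scene. Friction and masses are not known exactly. Their poses are not given: they have to be found in the camera images.
- plate1_mid (a point): White glazed porcelain spot plate with 2 x 4 round wells in its top: 52 mm wide (its x), 92 mm long (its y), 15 mm thick, plain upright sides, about 0.14 kg. Starts flat on the worktop, wells up, its length roughly across the robot's view. The point is its centre, 7.5 mm above its underside; z up. Three or four of the four plates are present; an absent one reads None.
- plate2_mid (a point): White glazed porcelain spot plate with 2 x 4 round wells in its top: 52 mm wide (its x), 92 mm long (its y), 15 mm thick, plain upright sides, about 0.14 kg. Starts flat on the worktop, wells up, its length roughly across the robot's view. The point is its centre, 7.5 mm above its underside; z up. Three or four of the four plates are present; an absent one reads None.
- plate3_mid (a point): White glazed porcelain spot plate with 2 x 4 round wells in its top: 52 mm wide (its x), 92 mm long (its y), 15 mm thick, plain upright sides, about 0.14 kg. Starts flat on the worktop, wells up, its length roughly across the robot's view. The point is its centre, 7.5 mm above its underside; z up. Three or four of the four plates are present; an absent one reads None.
- plate4_mid (a point): White glazed porcelain spot plate with 2 x 4 round wells in its top: 52 mm wide (its x), 92 mm long (its y), 15 mm thick, plain upright sides, about 0.14 kg. Starts flat on the worktop, wells up, its length roughly across the robot's view. The point is its centre, 7.5 mm above its underside; z up. Three or four of the four plates are present; an absent one reads None.
- sheet1_mid (a point): Bare metal separator sheet with 3 x 5 round holes: 56 mm wide (its x), 96 mm long (its y), 6 mm thick, rigid, 0.06 kg. Starts flat on the worktop, its length roughly across the robot's view. The point is its centre, 3 mm above its underside; z up. All three sheets are always present.
- sheet2_mid (a point): Bare metal separator sheet with 3 x 5 round holes: 56 mm wide (its x), 96 mm long (its y), 6 mm thick, rigid, 0.06 kg. Starts flat on the worktop, its length roughly across the robot's view. The point is its centre, 3 mm above its underside; z up. All three sheets are always present.
- sheet3_mid (a point): Bare metal separator sheet with 3 x 5 round holes: 56 mm wide (its x), 96 mm long (its y), 6 mm thick, rigid, 0.06 kg. Starts flat on the worktop, its length roughly across the robot's view. The point is its centre, 3 mm above its underside; z up. All three sheets are always present.
- cover_handle (a point): Cover of the dryer: beige plate 56 mm (x) by 96 mm (y), 6 mm thick, with a black bar handle along its y: 14 mm thick, 60 mm long, from 26 to 38 mm above the cover's underside, on two legs. The point is the middle of the bar, 32 mm above the underside; z up. 0.16 kg. Starts flat on the worktop between the grain mill and the computer. In place it lies flat on the top plate, between the guides.
- dryer: Plate dryer, fixed: a beige box 164 mm (x) by 130 mm (y), 36 mm high, with an open stacking place (the nest) at its far end and a timer dial on the same level top at the end nearer the robot. Origin on the worktop under the nest's centre; x points from the dial to the nest, z up; the box reaches from x = -116 to +48 mm.
- nest (a point): Centre of the nest's flat grille deck, 36 mm above the worktop; axes as the dryer's. Plates lie here with their length along y. Four steel corner guides leave 61 (x) by 101 mm (y) between them; they rise 82 mm from the deck and flare outward over 9 mm more. They wrap only the corners (13 mm of each short side, 6 mm of each long side), so the long sides are open for fingers.
- dial_grip (a point): Timer dial, turning about the vertical, 80 mm from the nest's centre (at the dryer's -x): a black disc 34 mm across with an upright grip bar on it, 12 mm thick, 32 mm long, from 8 to 43 mm above the panel. The point is on the axis, 32 mm above the panel. x runs along the bar; the white pointer is at its -x end. White ticks mark the clicks; the longest is off, straight away from the nest.
- dial (a joint): Angle of the timer dial in rad: 0 at off (a hard stop), growing as it turns clockwise seen from above. It snaps into a click every 0.3927 rad (22.5 degrees), eleven in all, and stays there; the fourth is 1.571. A click takes about 0.07 N m to pass. Starts at off or one of the first two clicks.
- beaker: Plastic beaker, 57 mm across and 70 mm tall, standing behind the work between the mill and the wash bottle: leave it alone. Origin at the centre of its underside. (Fixed and tall, to be kept clear of when crossing: the grain mill behind the middle of the work, and the computer tower, whose near left edge stands about 0.1 m right of the middle line and 0.55 m ahead.)
- wash_bottle: White wash bottle, 190 mm tall with a red bent spout, standing behind the dryer: leave it alone. Origin at its underside.
There are look-alikes about, which are no part of the job. Leave any purple look-alike of the part that bears plate3_mid alone.

How it is judged:
On the way, in this order (a step that is already met when the one before it is completed fails the run):
1. all the plates are stacked flat in the nest and let go, with a separator sheet between each two of them (horizontal distance between each of plate1_mid, plate2_mid, plate3_mid, plate4_mid and nest below 0.012 m and angle between each of plate1_mid, plate2_mid, plate3_mid, plate4_mid's own z axis and vertical below 0.07 rad and angle between the y axis of each of plate1_mid, plate2_mid, plate3_mid, plate4_mid and the y axis of nest, either way round below 0.2 rad and z of plate1_mid in the frame of nest between 0 and 0.078 m and contact force between the fingers and plate1 below 0.05 N and linear speed of each of plate1, plate2, plate3, plate4 below 0.02 m/s and z of plate2_mid in the frame of nest between 0 and 0.078 m and contact force between each of the fingers, plate1 and plate2 below 0.05 N and z of plate3_mid in the frame of nest between 0 and 0.078 m and contact force between each of the fingers, plate1, plate2 and plate3 below 0.05 N and z of plate4_mid in the frame of nest between 0 and 0.078 m and contact force between each of the fingers, plate1, plate2, plate3 and plate4 below 0.05 N and z of any of plate1_mid, plate2_mid, plate3_mid, plate4_mid in the frame of nest below 0.011 m and (horizontal distance between any of sheet1_mid, sheet2_mid and nest above 0.08 m or contact force between sheet1 and sheet2 below 0.05 N) and (horizontal distance between any of sheet1_mid, sheet3_mid and nest above 0.08 m or contact force between sheet1 and sheet3 below 0.05 N) and (horizontal distance between any of sheet2_mid, sheet3_mid and nest above 0.08 m or contact force between sheet2 and sheet3 below 0.05 N) and (horizontal distance between sheet1_mid and nest above 0.08 m or (horizontal distance between sheet1_mid and nest below 0.012 m and angle between sheet1_mid's own z axis and vertical below 0.07 rad and angle between the y axis of sheet1_mid and the y axis of nest, either way round below 0.2 rad and z of sheet1_mid in the frame of nest between 0 and 0.08 m)) and (horizontal distance between sheet2_mid and nest above 0.08 m or (horizontal distance between sheet2_mid and nest below 0.012 m and angle between sheet2_mid's own z axis and vertical below 0.07 rad and angle between the y axis of sheet2_mid and the y axis of nest, either way round below 0.2 rad and z of sheet2_mid in the frame of nest between 0 and 0.08 m)) and (horizontal distance between sheet3_mid and nest above 0.08 m or (horizontal distance between sheet3_mid and nest below 0.012 m and angle between sheet3_mid's own z axis and vertical below 0.07 rad and angle between the y axis of sheet3_mid and the y axis of nest, either way round below 0.2 rad and z of sheet3_mid in the frame of nest between 0 and 0.08 m))), for 0.3 s.
2. the cover lies on the top plate and is let go (horizontal distance between cover_handle and nest below 0.012 m and angle between cover_handle's own z axis and vertical below 0.07 rad and angle between the y axis of cover_handle and the y axis of nest, either way round below 0.2 rad and z of cover_handle in the frame of nest between 0 and 0.14 m and contact force between the fingers and cover below 0.05 N and linear speed of cover below 0.02 m/s and (contact force between cover and plate1 above 0.1 N or contact force between cover and plate2 above 0.1 N or contact force between cover and plate3 above 0.1 N or contact force between cover and plate4 above 0.1 N)), for 0.3 s.
3. the timer dial is at the fourth click (value of joint dial between 1.42 and 1.72 rad and velocity of joint dial between -0.1 and 0.1 rad/s), for 0.3 s.
At the end, for the whole second after the job is handed in: Plates lie in the nest within 12 mm, flat (4 deg) and in line (11 deg), the lowest on the deck, none touching another, one sheet in each gap; spare sheet over 80 mm away; cover rests on the top plate, same tolerances; dial at the fourth click (1.42-1.72 rad); all let go and at rest (all of step 1 and all of step 2 and all of step 3).
It fails at once if the beaker or the wash bottle was pushed away by more than 40 mm (distance of any of beaker, wash_bottle from where it was at the start of the episode above 0.04 m).
Of plate1, plate2, plate3, plate4 only 3 to 4 are there at a start; the rules pass over those that are not, and their reading is None.
At some moment in a run one of plate1, plate2, plate3, plate4, sheet1, sheet2, sheet3 may be knocked a few centimetres aside while the robot is not near it.
It also fails if it takes over 210 s, if anything falls off the work surface, if the arm or the gripper's body presses on something with over 40 N, if the wrist force passes 120 N, or if a joint passes its speed limit or range.

## Working session

There is one attempt and no reset: what is moved stays moved. The work goes in short steps, each a Python script; the robot and the scene stay as the last script left them, time stands still between calls to the robot, and variables do not carry over. Pictures are saved under pics/ and viewed, at most 14 in all, crops included, and the job is handed in when it is done.

```bash
ls; mkdir -p pics; python3 - <<'E'
from plant import r, vision, models, telemetry
import cv2, numpy as np
for n in ("scene","top"):
    im=vision.snapshot(n); cv2.imwrite(f"pics/{n}0.png",im[:,:,::-1])
    c=vision.get_calibration(n); print(n,{k:np.round(v,4).tolist() for k,v in c.items()})
for n in ("scene","top"):
  for th in ("plate1_mid","sheet1_mid","cover_handle","nest","dial_grip","dryer"):
    print(n,th,[(round(d["score"],2),np.round(d["at"],3).tolist()) for d in models.mark_of(th,n)])
print(telemetry.current_t())
E
```

```text
pics
scene {'fx': 407.9401, 'fy': 407.9401, 'cx': 275.308, 'cy': 210.5201, 'D': [-0.0018, 0.0, 0.0, 0.0, 0.0], 'position': [-0.1038, 0.6313, 0.8085], 'orientation': [0.1737, -0.3454, 0.8285, -0.4052]}
top {'fx': 486.9004, 'fy': 486.9004, 'cx': 277.1083, 'cy': 203.1704, 'D': [0.0433, 0.0, 0.0, 0.0, 0.0], 'position': [0.4348, -0.015, 1.5139], 'orientation': [-0.0319, 0.711, -0.7014, 0.0393]}
scene plate1_mid []
scene sheet1_mid [(0.84, [0.563, 0.05, 0.002])]
scene cover_handle [(0.71, [0.665, -0.059, 0.029])]
scene nest [(0.75, [0.563, 0.366, 0.038])]
scene dial_grip [(0.77, [0.513, 0.303, 0.064]), (0.69, [0.666, -0.057, 0.031]), (0.17, [0.432, -0.048, 0.006])]
scene dryer [(0.97, [0.562, 0.363, -0.002])]
top plate1_mid []
top sheet1_mid [(0.66, [0.558, 0.054, 0.006])]
top cover_handle [(0.67, [0.664, -0.055, 0.038])]
top nest [(0.67, [0.559, 0.364, 0.032])]
top dial_grip [(0.55, [0.514, 0.303, 0.071])]
top dryer []
0.7
```

View pics/scene0.png

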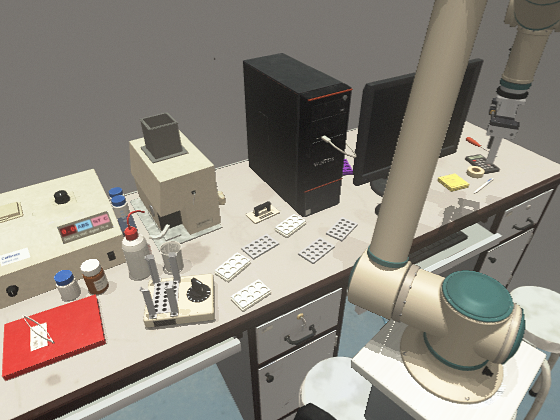

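View pics/top0.png

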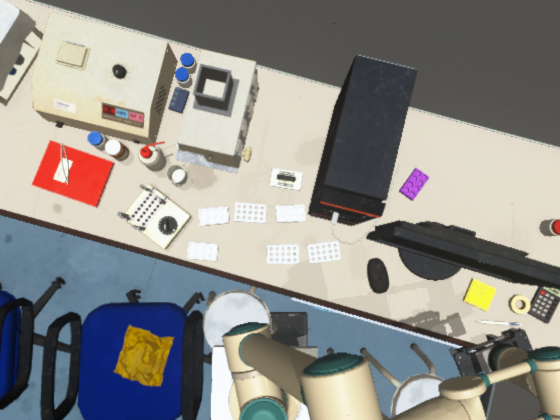

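The scene shows three white plates (scene px 250,294 / 233,265 / 290,225) and three grey sheets (261,247 / 317,250 / 342,230). The cover is near (262,212) and the dryer near (180,298). A purple look-alike sits right of the tower, at top px (414,184).

```bash
python3 - <<'E'
from plant import r, vision, models, telemetry
import cv2, numpy as np
out=[]
for n,(x0,y0,x1,y1) in (("scene",(120,190,370,340)),("top",(110,130,360,280))):
    im=cv2.imread(f"pics/{n}0.png")[y0:y1,x0:x1]
    cv2.imwrite(f"pics/{n}0c.png",cv2.resize(im,None,fx=3.2,fy=3.2,interpolation=cv2.INTER_CUBIC))
for n in ("scene","top"):
  vision.snapshot(n)
  for th in ("plate1_mid","plate2_mid","sheet1_mid","sheet3_mid","cover_handle","dryer","dial","beaker","wash_bottle"):
    print(n,th,[(round(d["score"],2),np.round(d["at"],3).tolist()) for d in models.boxes_of(th,n)])
    for d in models.regions_of(th,n):
        p=d["pixels"]; v,u=np.nonzero(p); print("   reg",round(d["score"],2),len(u),u.mean().round(1),v.mean().round(1),[round(x,1) for x in cv2.minAreaRect(np.c_[u,v].astype(np.float32))[1]])
E
```

```text
scene plate1_mid []
scene plate2_mid [(0.64, [0.54, 0.175, 0.015]), (0.64, [0.658, -0.051, 0.005])]
scene sheet1_mid [(0.66, [0.558, 0.052, 0.005]), (0.55, [0.442, -0.176, 0.004])]
   reg 0.78 432 259.4 246.0 [15.2, 33.5]
   reg 0.4 566 232.5 266.6 [18.0, 35.1]
scene sheet3_mid [(0.58, [0.427, -0.042, 0.01])]
   reg 0.75 432 317.1 249.5 [16.9, 30.4]
scene cover_handle [(0.77, [0.657, -0.051, 0.006])]
   reg 0.65 444 261.8 212.7 [16.6, 31.5]
scene dryer [(0.63, [0.526, 0.348, 0.035])]
   reg 0.68 3557 177.8 297.0 [71.1, 73.9]
   reg 0.68 365 340.6 228.1 [15.6, 26.9]
scene dial [(0.67, [0.505, 0.3, 0.061]), (0.26, [0.431, -0.043, 0.008])]
   reg 0.53 195 197.3 287.6 [18.6, 12.2]
scene beaker [(0.81, [0.67, 0.275, 0.046]), (0.2, [0.444, -0.175, 0.004])]
scene wash_bottle [(0.97, [0.696, 0.36, 0.097])]
   reg 0.73 1142 135.7 251.0 [67.9, 27.4]
top plate1_mid [(0.7, [0.439, -0.178, 0.01]), (0.38, [0.429, -0.048, 0.004])]
top plate2_mid [(0.76, [0.54, 0.168, 0.011]), (0.74, [0.701, 0.331, 0.12])]
   reg 0.9 508 213.9 215.8 [17.2, 30.1]
top sheet1_mid [(0.71, [0.557, 0.052, 0.01])]
   reg 0.78 418 249.8 212.6 [30.8, 18.0]
top sheet3_mid [(0.67, [0.432, -0.049, 0.007])]
   reg 0.74 566 282.7 253.3 [19.0, 30.0]
top cover_handle []
   reg 0.97 570 285.8 178.7 [31.6, 18.9]
   reg 0.68 2467 155.2 216.0 [61.3, 45.8]
top dryer [(0.73, [0.538, 0.33, 0.034]), (0.37, [0.508, 0.298, 0.066])]
   reg 0.58 2451 155.3 216.1 [60.2, 45.3]
top dial [(0.63, [0.514, 0.3, 0.068]), (0.33, [0.556, 0.053, 0.011])]
   reg 0.47 85 166.7 224.6 [9.0, 10.0]
top beaker [(0.53, [0.67, 0.289, 0.024])]
   reg 0.72 319 175.7 174.1 [19.0, 20.0]
   reg 0.58 446 325.0 250.9 [17.8, 29.9]
top wash_bottle [(0.91, [0.702, 0.334, 0.118]), (0.42, [0.542, 0.167, 0.012])]
   reg 0.59 592 152.1 157.1 [29.6, 26.7]
```

View pics/scene0c.png

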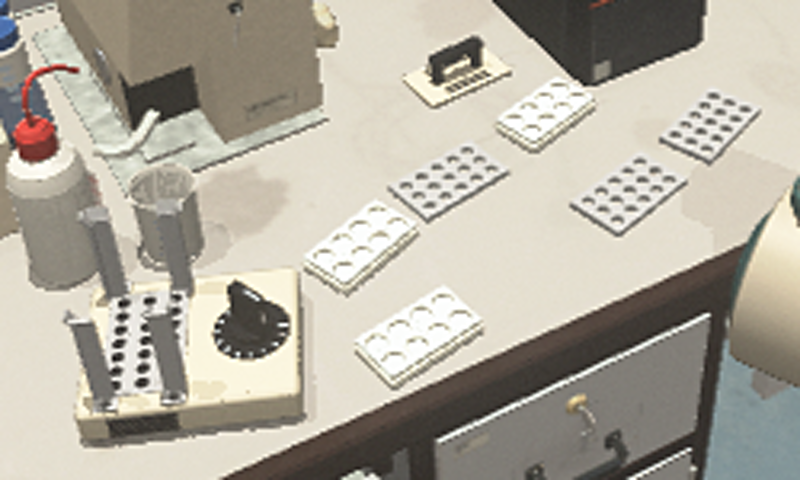

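View pics/top0c.png

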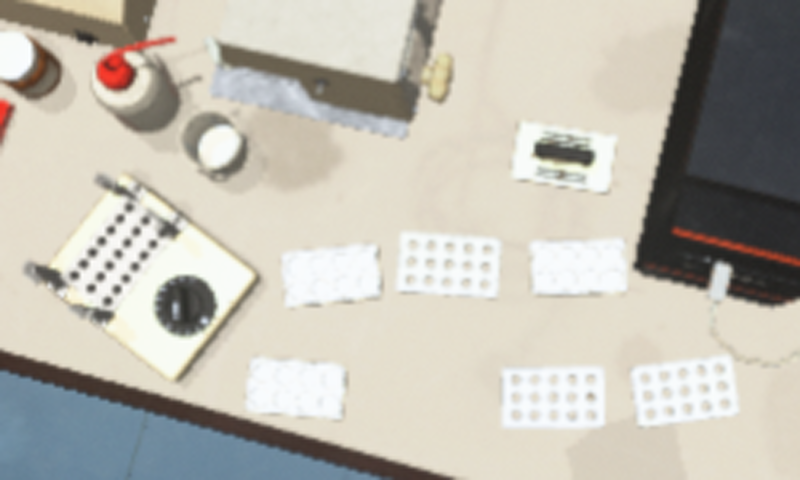

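The crops agree with the labels: the lower-right and centre parts are grey sheets with 3x5 holes, and the white ones with 2x4 wells are plates. One plate stands close beside the tower. I'll segment precisely next.

```bash
cat > h.py <<'E'
from plant import r, gripper_to, inverse_kinematics, vision, models, telemetry
import cv2, numpy as np
from scipy.spatial.transform import Rotation as R
def ray(n,uv):
    c=vision.get_calibration(n); K=np.array([[c["fx"],0,c["cx"]],[0,c["fy"],c["cy"]],[0,0,1]])
    p=cv2.undistortPoints(np.array(uv,float).reshape(-1,1,2),K,np.array(c["D"],float)).reshape(-1,2)
    q=c["orientation"]; d=R.from_quat([q[1],q[2],q[3],q[0]]).apply(np.c_[p,np.ones(len(p))])
    return np.array(c["position"]),d
def onz(n,uv,z):
    o,d=ray(n,uv); return o+d*((z-o[2])/d[:,2])[:,None]
def tri(uv1,uv2,n1="top",n2="scene"):
    (o1,d1),(o2,d2)=ray(n1,[uv1]),ray(n2,[uv2]); A=np.c_[d1[0],-d2[0]]
    s=np.linalg.lstsq(A,o2-o1,rcond=None)[0]; return (o1+s[0]*d1[0]+o2+s[1]*d2[0])/2, np.linalg.norm(A@s-(o2-o1))
def blobs(im,n,T,amin=330,amax=750):
    """bright parts: list of (area, centre uv, 4 box corners uv), subpixel"""
    g=cv2.resize(im.min(2),None,fx=4,fy=4,interpolation=cv2.INTER_CUBIC)
    m=(g>T).astype(np.uint8); out=[]
    for c in cv2.findContours(m,cv2.RETR_EXTERNAL,cv2.CHAIN_APPROX_NONE)[0]:
        c=cv2.convexHull(c); a=cv2.contourArea(c)/16
        if amin<a<amax:
            rc=cv2.minAreaRect(c); f=lambda p:(np.array(p)+.5)/4-.5
            out.append((a,f(rc[0]),f(cv2.boxPoints(rc))))
    return out
def rect(corn,z,n="top"):
    """world centre, yaw of the short side (the thing's x), sizes"""
    P=onz(n,corn,z)[:,:2]; e=[P[1]-P[0]+P[2]-P[3],P[2]-P[1]+P[3]-P[0]]; e=[x/2 for x in e]
    L=[np.linalg.norm(x) for x in e]; s=e[int(np.argmin(L))]
    yaw=np.arctan2(s[1],s[0]); yaw=(yaw+np.pi/2)%np.pi-np.pi/2
    return P.mean(0),yaw,min(L),max(L)
E
python3 - <<'E'
from h import *
im=cv2.imread("pics/top0.png")[:,:,::-1]; sc=cv2.imread("pics/scene0.png")[:,:,::-1]
print("desk",im[230,240],im[230,300],"obj",im[216,214],im[240:266,283].min(1).tolist())
for T in (222,232,242):
    print(T)
    for a,c,b in blobs(im,"top",T):
        p,y,s,l=rect(b,.01); print(int(a),c.round(1),p.round(4),round(np.degrees(y),1),round(s,4),round(l,4))
print("scene")
for a,c,b in blobs(sc,"scene",225,250,900): print(int(a),c.round(1),onz("scene",[c],.015)[0].round(3))
# nest holes
g=cv2.resize(im.min(2)[185:245,115:170],None,fx=8,fy=8,interpolation=cv2.INTER_CUBIC)
cv2.imwrite("pics/nest.png",cv2.resize(im[180:245,110:200,::-1],None,fx=8,fy=8,interpolation=cv2.INTER_CUBIC))
# tower corner
print("tower base corner",onz("scene",[(120+592/3.2,190+82/3.2)],0).round(3))
E
```

```text
desk [230 224 206] [229 222 205] obj [246 249 252] [205, 206, 206, 207, 224, 241, 241, 218, 210, 216, 237, 242, 229, 201, 205, 222, 241, 242, 224, 210, 211, 232, 244, 236, 214, 207]
222
623 [282.4 253.8] [ 0.4311 -0.0478] 0.7 0.0603 0.0998
523 [201.8 250.7] [0.4371 0.1992] -2.4 0.0543 0.0938
616 [323.5 251.7] [ 0.4392 -0.1743] 7.7 0.0597 0.1002
513 [212.8 215.2] [0.5467 0.1685] 7.9 0.054 0.0937
498 [290.4 212.8] [ 0.5574 -0.071 ] 2.4 0.0536 0.0934
604 [249.7 212.3] [0.5573 0.0548] -3.5 0.0594 0.1002
560 [285.7 178.3] [ 0.6652 -0.0555] -8.4 0.0578 0.0977
451 [ 8.9 20.5] [1.1528 0.8218] -87.9 0.0564 0.1357
232
583 [282.5 253.6] [ 0.4314 -0.0482] 0.7 0.058 0.0975
493 [201.9 250.7] [0.4374 0.1991] -2.3 0.0521 0.0921
581 [323.6 251.7] [ 0.439  -0.1746] 7.9 0.0574 0.0977
481 [212.8 215.3] [0.5465 0.1685] 8.0 0.0517 0.0918
471 [290.3 212.8] [ 0.5574 -0.071 ] 2.3 0.052 0.0917
569 [249.7 212.3] [0.5572 0.0548] -3.1 0.0573 0.098
339 [145.7 210.2] [0.5595 0.3748] 52.2 0.0353 0.1012
529 [285.7 178.5] [ 0.6648 -0.0555] -8.7 0.0559 0.0959
242
533 [282.5 253.9] [ 0.4307 -0.0482] 0.7 0.0549 0.0945
444 [201.9 250.8] [0.437  0.1991] -1.3 0.0496 0.0889
540 [323.6 251.7] [ 0.4389 -0.1744] 7.6 0.0546 0.095
419 [212.8 215.4] [0.5462 0.1685] 7.9 0.0486 0.0887
428 [290.4 212.9] [ 0.5573 -0.0713] 1.7 0.0482 0.0887
523 [249.8 212.3] [0.5572 0.0546] -3.1 0.0544 0.0947
408 [172.2 215.1] [0.5453 0.2934] -35.1 0.0563 0.0786
scene
372 [348.8 411.9] [0.077 0.263 0.015]
374 [436.8 384.5] [-0.016  0.09   0.015]
394 [153.9 381.4] [0.399 0.498 0.015]
360 [160.4 301.4] [0.572 0.375 0.015]
493 [194.  293.5] [0.534 0.301 0.015]
532 [250.1 292.3] [0.437 0.198 0.015]
424 [232.2 264.3] [0.545 0.166 0.015]
328 [ 13.8 256.2] [1.003 0.579 0.015]
371 [462.1 252.2] [ 0.127 -0.319  0.015]
297 [289.9 223.1] [ 0.556 -0.072  0.015]
tower base corner [[ 0.561 -0.146  0.   ]]
```

View pics/nest.png

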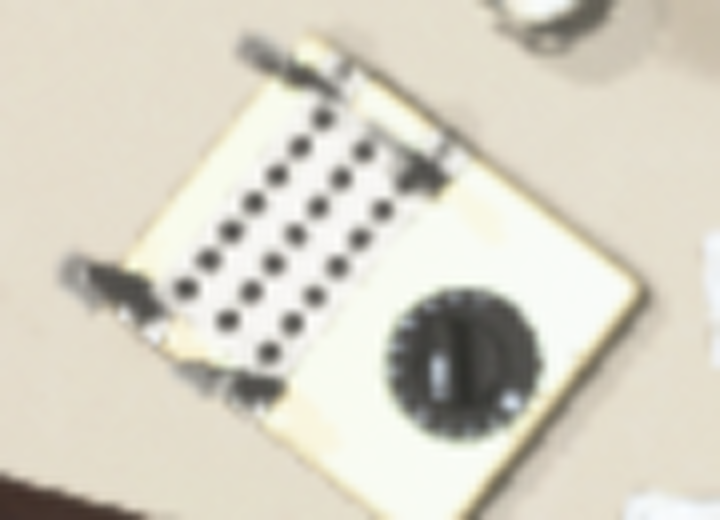

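The nest deck shows three rows of seven holes, with the middle hole at crop (296,235), or top px (146.6,208.9). The longest tick (off) is at crop (512,400). The dial bar is almost vertical in the image, so the dial reads click 2. Three plates are present. Starting the loading.

```bash
cat >> h.py <<'E'
def px(u,v): return (110+(u+.5)/8-.5, 180+(v+.5)/8-.5)
_h=onz("top",[px(296,235),px(228,321),px(364,151)],.036)[:,:2]
NEST=_h[0]; _d=_h[2]-_h[1]; NYAW=np.arctan2(_d[1],_d[0])-np.pi/2  # approx +-pi
NYAW=(NYAW+np.pi/2)%np.pi-np.pi/2
NX=np.array([np.cos(NYAW),np.sin(NYAW)]); NY=np.array([-NX[1],NX[0]]); DECK=.036
def quat(yaw):
    q=(R.from_euler("z",yaw)*R.from_euler("x",np.pi)).as_quat(); return [q[3],q[0],q[1],q[2]]
def locate(exp,kind,lim=.055,show=True):
    z={"plate":.0075,"sheet":.003,"cover":.003}[kind]; im=vision.snapshot("top"); best=None
    for a,c,b in blobs(im,"top",232,380,680):
        p,y,s,l=rect(b,z); d=np.linalg.norm(p-exp)
        ok={"plate":.048<s<.0555 and l<.095,"sheet":.0555<s<.062 and l>.095,"cover":.052<s<.062}[kind]
        if ok and d<lim and (best is None or d<best[0]): best=(d,p,y,s,l)
    if show: print(kind,best and [np.round(x,4) for x in best],"t",telemetry.current_t())
    return best and best[1:3]
def tool_yaw(th,p):
    """tool yaw with fingers closing along th, branch: last joint nearest 0 here and in the nest"""
    def cost(y):
        return max(abs(((y-np.arctan2(q[1],q[0])+np.pi)%(2*np.pi))-np.pi) for q,y in ((p,y),(NEST,y+NYAW-th)))
    return min((th+np.pi/2,th-np.pi/2),key=cost)
HI=.24
def pick(p,th,w,ztip=.002,off=0.,f=35):
    """off: grasp shifted along the thing's y (th+90deg)"""
    yn=np.array([-np.sin(th),np.cos(th)]); g=np.array(p)+off*yn; ty=tool_yaw(th,g)
    gripper_to(min(w+.022,.092),f)
    r.move_to([*g,HI],quat(ty)); r.move_l([*g,ztip+.055],vel=.25)
    hit=r.move_l([*g,ztip+.025],vel=.08,guard=12); gripper_to(0,f)
    print("hit",hit,"open",telemetry.current_opening(),"z",telemetry.current_ee_pos()[2]); 
    r.move_l([*g,HI],vel=.3); print("held",telemetry.current_opening(),telemetry.current_finger_force())
    return ty,th,off
def place(g,stack,ztip=.002,shift=(0,0),w=.052):
    ty,th,off=g; c=NEST+np.array(shift)+off*NY; q=quat(ty+NYAW-th); z0=DECK+stack+ztip+.025
    r.move_to([*c,HI],q); r.move_l([*c,z0+.02],vel=.15,guard=12)
    hit=r.move_l([*c,z0-.003],vel=.04,guard=5); z=telemetry.current_ee_pos()[2]
    print("placed hit",hit,"dz",z-z0,"F",np.round(telemetry.current_wrist_force(),1),"t",telemetry.current_t())
    if z-z0>.006: raise SystemExit("stopped high, not released")
    gripper_to(w+.016); r.move_l([*c,HI],vel=.3)
E
python3 - <<'E'
from h import *
print(NEST,np.degrees(NYAW))
print(tri(px(296,235),(160.4,301.4)))
r.move_to([.107,-.28,.3],quat(-1.2)); r.move_to([.28,.02,.3],quat(0)); print(telemetry.current_t())
p,y=locate((.437,.199),"plate")
g=pick(p,y,.052); 
im=vision.snapshot("scene"); cv2.imwrite("pics/held.png",im[:,:,::-1]); 
place(g,0)
E
```

```text
[0.56111722 0.36584754] 53.42533799112958
(array([0.56494993, 0.3734211 , 0.01961411]), np.float64(0.008019121818560088))
5.2833
plate [np.float64(0.0006), array([0.4374, 0.1994]), np.float64(-0.0316), np.float64(0.0521), np.float64(0.0922)] t 5.3333
hit False open 0.05170916614058757 z 0.02736299454354115
held 0.0517343912299621 34.72558915615082
placed hit True dz -0.00028538648026416036 F [-0.1 -0.7  2.6] t 12.2167
```

```bash
python3 - <<'E'
from h import *
im=vision.snapshot("scene"); cv2.imwrite("pics/n1.png",cv2.resize(im[240:340,120:270,::-1],None,fx=4,fy=4,interpolation=cv2.INTER_CUBIC))
p=locate((.557,.0546),"sheet")
if p:
    g=pick(*p,.056,ztip=.0012); place(g,.015,ztip=.0012,w=.056)
    im=vision.snapshot("scene"); cv2.imwrite("pics/n2.png",cv2.resize(im[240:340,120:270,::-1],None,fx=4,fy=4,interpolation=cv2.INTER_CUBIC))
    a,b=cv2.imread("pics/n1.png"),cv2.imread("pics/n2.png"); cv2.imwrite("pics/n12.png",cv2.resize(np.hstack([a,b]),(800,267),interpolation=cv2.INTER_AREA))
E
```

```text
sheet [np.float64(0.0009), array([0.5579, 0.0549]), np.float64(-0.0578), np.float64(0.0565), np.float64(0.0969)] t 13.5417Traceback (most recent call last):
  File "<stdin>", line 5, in <module>
  File "h.py", line 55, in pick
    r.move_to([*g,HI],quat(ty)); r.move_l([*g,ztip+.055],vel=.25)
    ~~~~~~~~~^^^^^^^^^^^^^^^^^^
plant.PlanningError: the arm cannot take that pose within its joint ranges
```

```bash
python3 - <<'E'
s=open("h.py").read()
a=s.index("    def cost(y):"); b=s.index("HI=.24")
s=s[:a]+'''    def cost(y):
        js=[inverse_kinematics([*q,z],quat(a)) for q,a in ((p,y),(NEST,y+NYAW-th)) for z in (HI,.06)]
        return max(abs(j[5]) if j is not None else 99 for j in js)
    ys=(th+np.pi/2,th-np.pi/2); cs=[cost(y) for y in ys]; print("branch",np.round(cs,2)); return ys[int(np.argmin(cs))]
'''+s[b:]
open("h.py","w").write(s)
E
python3 - <<'E'
from h import *
p=locate((.557,.0546),"sheet")
print(telemetry.current_joints(), [inverse_kinematics([*p[0],z],quat(p[1]+s)) for z in (.24,.06) for s in (np.pi/2,-np.pi/2)])
g=pick(*p,.056,ztip=.0012); place(g,.015,ztip=.0012,w=.056)
im=vision.snapshot("scene"); cv2.imwrite("pics/n2.png",cv2.resize(im[240:340,120:270,::-1],None,fx=4,fy=4,interpolation=cv2.INTER_CUBIC))
a,b=cv2.imread("pics/n1.png"),cv2.imread("pics/n2.png"); cv2.imwrite("pics/n12.png",cv2.resize(np.hstack([a,b]),(800,267),interpolation=cv2.INTER_AREA))
E
```

```text
sheet [np.float64(0.0009), array([0.5579, 0.0549]), np.float64(-0.0578), np.float64(0.0565), np.float64(0.097)] t 13.9917
[ 4.73959110e-01  4.17659416e-01  1.26568484e+00  4.39077843e-05
  1.46058372e+00 -4.58358429e-01] [array([-2.60919165e-02,  2.48984565e-01,  1.51904640e+00, -4.44089210e-16,
        1.37356169e+00,  3.17013038e-02]), None, array([-2.60919165e-02,  4.01447137e-01,  1.78051037e+00, -4.44089210e-16,
        9.59635149e-01,  3.17013038e-02]), None]
branch [ 0.46 99.  ]
hit False open 0.05509623053805905 z 0.026481929699729446
held 0.05538517011867919 34.99976098537445
placed hit True dz -0.0004964355581390384 F [0.1 0.2 2.3] t 20.95
```

View pics/n12.png

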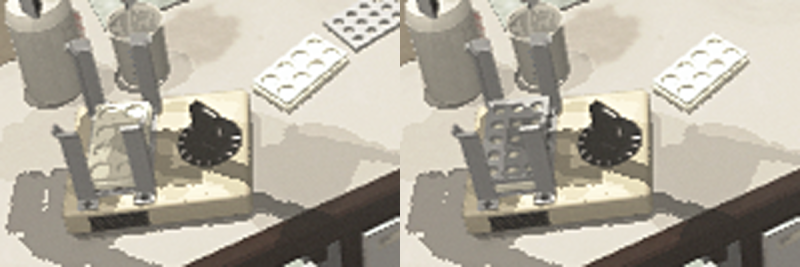

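The left crop shows the plate in the nest between the guides. The right crop shows the sheet flat on it, with crop centre about (515,130). Continuing.

```bash
python3 - <<'E'
from h import *
p=locate((.5462,.1685),"plate")
g=pick(*p,.052); place(g,.021)
p=locate((.431,-.048),"sheet")
if p:
    g=pick(*p,.056,ztip=.0012); place(g,.036,ztip=.0012,w=.056)
p=locate((.557,-.071),"plate")
im=vision.snapshot("scene"); cv2.imwrite("pics/n3.png",cv2.resize(im[180:340,110:380,::-1],None,fx=2.9,fy=2.9,interpolation=cv2.INTER_CUBIC))
E
```

```text
plate [np.float64(0.0005), array([0.5466, 0.1687]), np.float64(0.1379), np.float64(0.0515), np.float64(0.0907)] t 22.225
branch [ 0.46 99.  ]
hit False open 0.05178173467760889 z 0.02736766549751058
held 0.05166580773934472 34.95295286178589
placed hit True dz -2.8302625659573644e-05 F [ 0.5 -0.4  2.3] t 28.4
sheet [np.float64(0.0003), array([ 0.431 , -0.0483]), np.float64(0.0118), np.float64(0.0575), np.float64(0.0964)] t 29.6083
branch [ 0.46 99.  ]
hit False open 0.055044659933346535 z 0.026526739771324612
held 0.05505859909244108 34.99826431274414
placed hit True dz -9.696556045606097e-05 F [ 0.7 -0.4  1.8] t 37.4333
plate [np.float64(0.0007), array([ 0.5576, -0.0712]), np.float64(0.0404), np.float64(0.0505), np.float64(0.0905)] t 38.5917
```

View pics/n3.png

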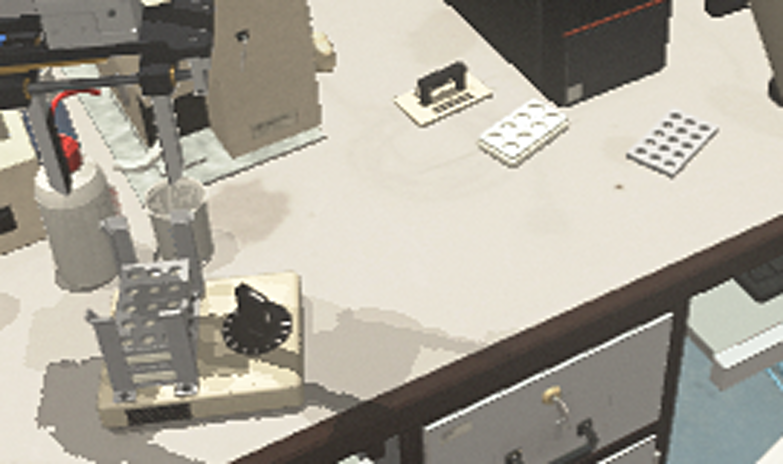

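The stack has plate, sheet, plate, sheet between the guides, with the top sheet at crop (155,285). Plate C at (523,133), the cover at (443,95) and the spare sheet at (673,142) have not moved.

```bash
python3 - <<'E'
from h import *
im=vision.snapshot("top")
for a,c,b in blobs(im,"top",232,380,680): print(c.round(0),[np.round(x,3) for x in rect(b,.0075)])
p=locate((.557,-.071),"plate")
g=pick(*p,.052,off=.02); place(g,.042)
p=locate((.665,-.0555),"cover")
im=vision.snapshot("scene"); cv2.imwrite("pics/n4.png",cv2.resize(im[180:340,110:380,::-1],None,fx=2.9,fy=2.9,interpolation=cv2.INTER_CUBIC))
print([(d["score"],np.round(d["at"],4)) for d in models.mark_of("cover_handle","scene")],[(d["score"],np.round(d["at"],4)) for d in models.mark_of("cover_handle","top")])
E
```

```text
[324. 252.] [array([ 0.439, -0.175]), np.float64(0.136), np.float64(0.057), np.float64(0.097)]
[290. 213.] [array([ 0.558, -0.071]), np.float64(0.04), np.float64(0.051), np.float64(0.091)]
plate [np.float64(0.0007), array([ 0.5576, -0.0712]), np.float64(0.0404), np.float64(0.0505), np.float64(0.0905)] t 38.7417
branch [ 0.46 99.  ]
hit False open 0.05147241394939028 z 0.027385606778469008
held 0.05163067352892669 34.99291777610779
placed hit True dz 5.4385046340185705e-05 F [-0.1  0.4  2.8] t 46.2833
cover None t 47.4167
[(0.85, array([ 0.6626, -0.0566,  0.0323])), (0.68, array([0.5646, 0.3664, 0.0529]))] [(0.98, array([ 0.6675, -0.0571,  0.0376]))]
```

View pics/n4.png

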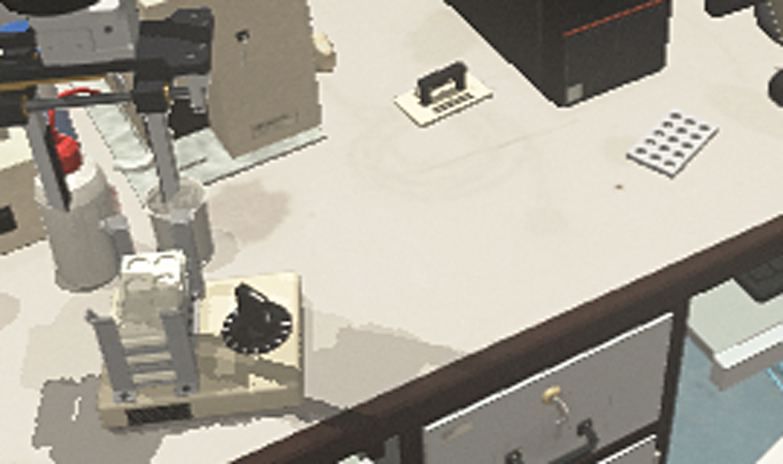

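The third plate lies on top, at crop (155,270), and the cover has not moved, at (443,95). Cover next.

```bash
python3 - <<'E'
from h import *
im=vision.snapshot("top"); c=[]
for T in (216,222,228):
    for a,u,b in blobs(im,"top",T,380,700):
        p,y,s,l=rect(b,.003)
        if np.hypot(*(p-(.665,-.0555)))<.05: c.append([*p,y,s,l]); print(T,np.round(c[-1],4))
m=np.median(c,0)
g=pick(m[:2],m[2],.03,ztip=.019,off=.008); place(g,.057,ztip=.019,w=.024)
im=vision.snapshot("scene"); cv2.imwrite("pics/n5.png",cv2.resize(im[215:340,110:310,::-1],None,fx=4,fy=4,interpolation=cv2.INTER_CUBIC))
im=vision.snapshot("top"); cv2.imwrite("pics/n6.png",cv2.resize(im[180:245,110:200,::-1],None,fx=8,fy=8,interpolation=cv2.INTER_CUBIC))
E
```

```text
216 [ 0.6662 -0.0559 -0.1507  0.0588  0.0987]
222 [ 0.666  -0.0557 -0.1473  0.0575  0.0978]
228 [ 0.6658 -0.0557 -0.1505  0.0564  0.0965]
branch [ 0.46 99.  ]
hit False open 0.01343498664653608 z 0.044127754914811884
held 0.013608474834505932 34.99906003475189
placed hit True dz 0.017514702895100653 F [-0.9  0.8 -0.7] t 55.0667stopped high, not released
```

```bash
python3 - <<'E'
from h import *
print(np.round(telemetry.current_wrist_force(),2),np.round(telemetry.current_torque(),3),np.round(telemetry.current_ee_pos(),4),telemetry.current_opening(),NEST+.008*NY)
a=vision.snapshot("scene"); a=cv2.resize(a[200:340,110:240,::-1],(520,560),interpolation=cv2.INTER_CUBIC)
cv2.imwrite("pics/n5.png",a)
E
```

```text
[-0.85  0.83 -0.7 ] [ 0.171 -0.023 -0.024] [0.5527 0.3709 0.1545] 0.013640886317594417 [0.55469257 0.3706145 ]
```

View pics/n5.png

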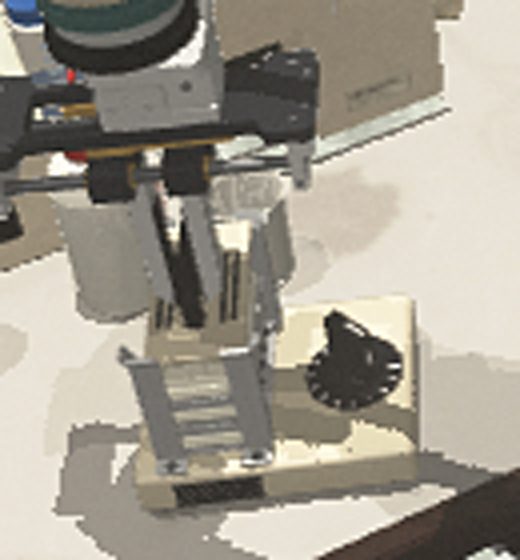

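The cover is at the guide tops with its −NY end brushing a guide. The lateral force on the tool is along +NY and the hand has been pushed about 2 mm. I'll shift it that way and go on down.

```bash
python3 - <<'E'
from h import *
z0=DECK+.057+.019+.025
f=lambda s:print(s,np.round(telemetry.current_wrist_force(),2),np.round(telemetry.current_ee_pos(),4))
c=NEST+.008*NY
c1=c+.0025*NY; z=telemetry.current_ee_pos()[2]
r.move_l([*c1,z],vel=.03); f("shift")
for s in (z-.008,z0+.004,z0-.003):
    h=r.move_l([*c1,s],vel=.03,guard=6); f(h)
    if h: break
print("dz",telemetry.current_ee_pos()[2]-z0)
E
```

```text
shift [-0.39 -0.44 -1.67] [0.5532 0.3719 0.1541]
False [-0.25 -0.05 -1.71] [0.5526 0.372  0.1458]
False [ 0.85 -0.05 -0.7 ] [0.5531 0.3723 0.1414]
True [ 0.79 -1.7   3.38] [0.5542 0.3717 0.1397]
dz 0.0026720373420830723
```

```bash
python3 - <<'E'
from h import *
z0=DECK+.057+.019+.025; p=np.array(telemetry.current_ee_pos()); c1=NEST+.0105*NY
h=r.move_l([*c1,z0-.002],vel=.02,guard=10); z=telemetry.current_ee_pos()[2]; print(h,np.round(telemetry.current_wrist_force(),2),z-z0)
if z-z0<.004:
    gripper_to(.04); print(np.round(telemetry.current_wrist_force(),2)); e=telemetry.current_ee_pos(); r.move_l([*e[:2],HI],vel=.25)
    for n in ("scene","top"):
        im=vision.snapshot(n)
        print(n,[(d["score"],np.round(d["at"],4)) for d in models.mark_of("cover_handle",n)])
        if n=="scene": cv2.imwrite("pics/n7.png",cv2.resize(im[215:335,110:270,::-1],None,fx=5,fy=5,interpolation=cv2.INTER_CUBIC))
        else: cv2.imwrite("pics/n8.png",cv2.resize(im[180:245,110:200,::-1],None,fx=8,fy=8,interpolation=cv2.INTER_CUBIC))
E
```

```text
False [ 2.8  -3.1   7.36] 0.00024392323075156375
[ 0.31  0.12 -0.18]
scene [(0.71, array([0.5591, 0.3642, 0.1252]))]
top [(0.63, array([0.5621, 0.3623, 0.1288]))]
```

View pics/n7.png

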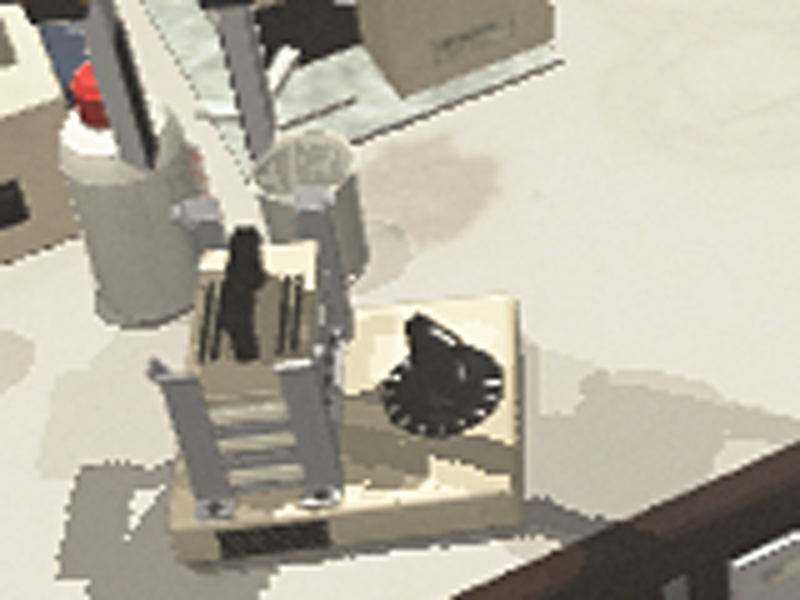

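The cover lies level on the top plate between the guides, with the handle at about (245,290) in the crop. The networks put the handle at z ≈ 0.125 as expected. Dial next: from click 2 (bar at about 188° in the world) it turns 45° clockwise.

```bash
python3 - <<'E'
from h import *
D=NEST-.080*NX; th=NYAW+np.pi/4+0
for n in ("scene","top"):
    im=vision.snapshot(n); print(n,[(round(d["score"],2),np.round(d["at"],4)) for d in models.mark_of("dial_grip",n)])
print(D,np.degrees(th))
ys=[y for y in (th+np.pi/2,th-np.pi/2) if all(inverse_kinematics([*D,.078],quat(a)) is not None for a in (y,y-np.pi/4-.05))]; y=ys[0]
print(np.degrees(ys))
gripper_to(.045,20); r.move_to([*D,HI],quat(y)); r.move_l([*D,.11],vel=.2); print(r.move_l([*D,.078],vel=.06,guard=8))
gripper_to(0,20); print("grip",telemetry.current_opening(),np.round(telemetry.current_torque(),3))
for k in (1,2,3):
    r.move_to([*D,.078],quat(y-k*np.pi/12)); print(np.round(telemetry.current_torque(),3),np.round(telemetry.current_wrist_force(),1))
gripper_to(.045); r.hold(.3); r.move_l([*D,HI],vel=.25)
r.move_to([.3,.0,.35],quat(0)); print(telemetry.current_t())
a=vision.snapshot("scene"); b=vision.snapshot("top")
f=lambda i:cv2.resize(i,(400,400),interpolation=cv2.INTER_CUBIC)
cv2.imwrite("pics/n9.png",np.hstack([f(a[230:330,130:230,::-1]),f(b[175:245,125:195,::-1])]))
E
```

```text
scene [(0.61, array([0.5106, 0.2962, 0.0669]))]
top [(0.61, array([0.5149, 0.3025, 0.0693]))]
[0.51344764 0.30160105] 98.42533799112958
[188.42533799   8.42533799]
False
grip 0.011825499695010608 [-0.658 -0.245  0.016]
[-0.919 -0.223  0.062] [ 0.6 -5.   2.9]
[-0.945 -0.259  0.07 ] [ 1.6 -5.4  1.9]
[-1.008 -0.268  0.032] [ 0.5 -5.   2.1]
65.9917
```

View pics/n9.png

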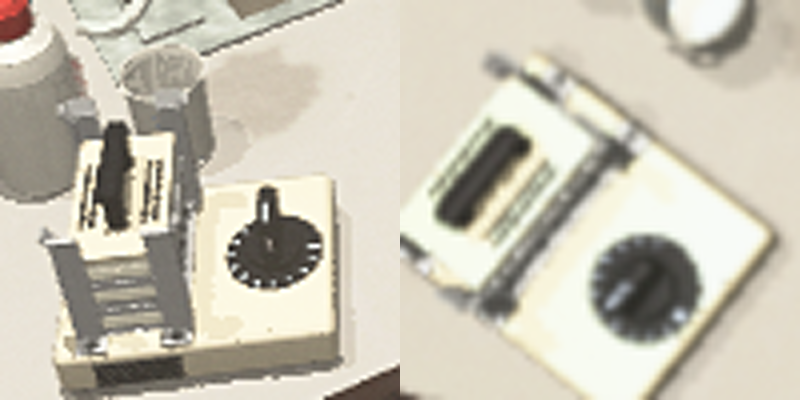

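The dial bar is now parallel to the cover handle, with the pointer at the lower left in the top view. That is 90° clockwise from off, the fourth click. The cover and stack sit squarely in the nest, so I'm handing in.

```bash
python3 - <<'E'
from h import *
r.hold(.5); print(locate((.439,-.175),"sheet",lim=.1)); print(r.sign_off())
E
```

```text
sheet [np.float64(0.0003), array([ 0.439 , -0.1753]), np.float64(0.1318), np.float64(0.0574), np.float64(0.0981)] t 66.6417
(array([ 0.43897687, -0.17534142]), np.float64(0.13182231643379305))
the job is handed in; nothing more can be done
None
```

I handed the job in at about 67 s of robot time: three plates (all I found) with two sheets between them, the cover on top and the dial at the fourth click. The spare sheet is on the worktop, the beaker and wash bottle were left alone, and sign-off returned no verdict.

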